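# Dial open the petty-cash box

## Robot

A 6-joint arm with a two-finger parallel gripper is mounted at the origin on the work surface. World frame = base frame: x ahead of the robot, y to its left, z up, the work surface at z = 0. Lengths are in m, angles in rad, forces in N, time in s.
With the tool pointing down it reaches from about 0.3 to 0.95 m from the base axis. Payload 3.1 kg.
Tool frame: the origin (TCP) lies on the centre line of the jaws, within the pads' length; the fingertips stand finger_overhang ahead of it and the grasp point (between the pads) lies 3 mm ahead of it (finger_overhang is the distance from the TCP to the fingertips, in m); z points along the fingers, y is the line along which they close (so a half turn about z gives the same grasp; the last joint's range is limited). The gripper opens to 85 mm and grips with 20 to 120 N. Pads are 22 mm wide; open, the fingers measure 114 mm over their backs; the gripper's body (76 mm by 85 mm) begins 54 mm behind the grasp point. The pads swing forward as they close: fully open they stand 13 mm farther back than shut.
Start: joints at [1.185, 0.308, 1.634, -0, 1.2, -0.07], TCP at [0.194, 0.594, 0.253] pointing down, gripper open.
Joint ranges: [-3.06, 3.06], [-0.79, 1.96], [0.05, 2.63], [-1.19, 4.34], [0.05, 2.64], [-2.94, 2.94]. Speed limits (rad/s): [2.79, 2.79, 3.14, 3.14, 3.14, 3.14].

## Interface

Orientations are given as a unit quaternion [x, y, z, w].
In Python, from workcell import * gives the robot as it stands.
- The arm moves only by the tool step_arm, never from a script. Its argument "increments" is a list of rows, each a list of 2 entries, a list of its own where there are three numbers: the shift along the world's x, y, z in cm, then the turn, a rotation vector about the world's x, y, z in degrees. In form: [[[tx, ty, tz], [ax, ay, az]], ...]. A call has 1 to 20 rows; each row shifts and turns the commanded pose from where the row before left it; what a row does not reach is not made up. A row lasts 1/10 s, in which the tool goes at most 50 mm and 8.59 degrees, less where a joint would pass 70% of its speed; a pose out of reach is approached as far as the arm can. A call with a gripper value outside its range is refused whole. "grip" is the opening in per cent of the stroke, from 0 (shut) to 100 (fully open), set as the call begins (left out, the last holds). The fingers move at their own pace and stop on an object; the grip force is fixed at half the most. Time passes only in rows, so rows that do not move let the fingers close. It gives the time, the measured TCP pose, the force, the opening and the grip force at its end, in the units of the state.
- sense(): the state, without advancing time (a new reading comes with each control period).
- grab_frame(name): name is "scene" or "top" or "wrist"; returns the picture (400x640x3 uint8, red, green, blue); there is no depth.
- calibration(name): a dict with "camera_matrix" (3x3 intrinsics, pixels), "R" (3x3) and "t" (3): a world point X has camera coordinates R X + t. Camera axes: x right, y down, z forward; pixel columns grow to the right and rows downward; lengths in m; the calibration is good to about 2 mm. A picture is of the moment at which its call begins: read the wrist's pose just before it. calibration takes no time and is no camera call; for the wrist camera it gives the pose at the moment of the call.
- finish_job(): hands the job in; it is judged then, once.
Trained networks look in the newest picture that a camera, given by its name, has taken for a name from the list of things; names that differ only in an ending like _2 or _b are one class to them, and where a whole thing is asked for, a point or a joint stands for the part that bears it (a point fixed in the world has none). Each returns a list of dicts, best first, with "conf" (0 to 1); they miss things now and then, are a little off and sometimes report something else, mostly with a low value. They report only what shows in the picture. A call takes as long as a camera call.
- recognise(name, camera): "point" ([column, row] in pixels, amid what is visible of it).
- place_of(name, camera): "point" ([column, row] in pixels: a listed point, or the origin of a listed thing).
The state is a dict: "t": time; "joint_positions": joint angles; "joint_velocities": joint speeds; "joint_torque": joint torques, N m; "position": TCP position; "ee_rot": TCP orientation; "ft_force": force on the tool from outside, world axes, zero at the start; "ft_torque": the same for the moment, N m; "opening": opening from 0.0 (shut) to 1.0 (fully open); "grasp_force": force on a finger pad.
Only numpy, scipy, OpenCV 4.12 (cv2) and the standard library are available. Lean on these libraries where they do the work, as an engineer would, in place of code of your own. Each camera call takes 0.05 s, during which the arm holds its last target. There are 200 camera calls.

## Task

Open the locked cash box on the desk: its dial has just been spun clockwise to clear the lock, so carry on clockwise to 24, then go counter-clockwise one full turn past 24 and on to 31, then turn slowly back clockwise, by feel, until the bolt drops and stops the dial. Do not strain the dial against that stop or pull hard on the lid while it is locked. Then raise the lid until it stands well open by itself (50 degrees or more), without shifting the things that lie beside the box.

Things in the scene. Friction and masses are not known exactly. Their poses are not given: they have to be found in the camera images.
- cashbox: Grey steel cash box, fixed to the desk, 220 (its x) x 300 (its y) x 97 mm high closed. Origin: centre of its underside. Its x axis points from the front (handle side, turned to the robot) to the hinge side, z up.
- lid (a joint): Opening angle of the lid in rad, 0 shut. Hinged along the box's rear top edge, it opens upward from the front, to 1.75 at most. The stiff hinge holds it wherever it is left; raising it takes about 8 to 12 N at the handle. Locked it gives under 0.02 rad.
- lid_hinge (a point): On the hinge line, above the middle of the box's rear wall, 85 mm above the box's underside. The hinge line runs along the box's y axis.
- lid_handle (a point): Middle of the handle's top bar: round steel, 10 mm thick, 80 mm long, along the box's y axis, its centre 34 mm above the lid's top face, 24 mm behind the front edge, with an upright leg at each end. Lid shut, it is 198 mm in front of the hinge line and 46 mm above it. Taken across its thickness from above; being round it can turn in the grip as the lid rises.
- dial_axis (a point): On the dial's axis (square to the lid), at the height to grip the knob: 31 mm above the lid's top face. Fixed to the lid, 98 mm behind the handle; it does not turn. The knob is black, fluted and round, 34 mm in diameter, from 9.5 to 37.5 mm above the lid's top face, in the middle of a dial plate 72 mm in diameter whose face is 9.5 mm above the lid.
- dial_index (a point): The index that the dial is read against: a black line on the fixed bright ring round the dial plate, on the side of the handle, 41.5 mm from the axis, 3 mm above the lid's top face. Never load the lock's hidden bolt with over 25 N: about 0.4 N m on the dial at its stop, or about 30 N up on the handle of the locked lid.
- dial_zero (a point): On the dial plate's zero mark, 30 mm from the axis; it turns with the dial. The plate has 40 white marks 9 degrees apart, every fifth longer; zero is the broad one with a dot at its inner end. Numbers run clockwise round the plate seen from above, so turning counter-clockwise raises the number at the index: number = 40 x (counter-clockwise angle from index to zero mark) / one turn.
- dial: The dial with its lock. Origin on its axis level with the lid's underside, 12 mm under the lid's top face; zero mark on its -x side. Stops are good to 3/4 mark; a number overrun spoils the dialling (recover: 3 clockwise turns, begin again). After 31 the bolt drops 5 to 11 marks farther clockwise, unknown where; 2 marks on, the dial stops dead. Otherwise it turns with under 0.15 N m.
- tumbler: Bystander: olive drinking tumbler, 76 mm in diameter, 130 mm high, standing to the right of the box (seen from the robot). Origin: centre of its underside.
- mouse: Bystander: black computer mouse, 100 x 60 x 34 mm, to the left of the box. Origin: centre of its underside.
- phone: Bystander: phone lying in a pale green case, 155 x 78 x 10 mm, to the left of the box towards its rear. Origin: centre of its underside.

How it is judged:
At the end, for the whole second after the job is handed in: The lid stands open by itself by at least 0.87 rad (50 degrees), at rest (value of joint lid above 0.87 rad and velocity of joint lid between -0.05 and 0.05 rad/s); the robot touches nothing.
It fails at once if the lock's bolt is loaded with more than 25 N (dial strained against its stop, or the locked lid pulled) (contact force between any of bolt_pin, bolt_bar and anything else above 25 N).
It fails at once if the tumbler, the mouse or the phone is shifted by more than 30 mm (distance of any of tumbler, mouse, phone from where it was at the start of the episode above 0.03 m).
It also fails if it takes over 72 s, if anything falls off the work surface, if the arm or the gripper's body presses on something with over 40 N, if the wrist force passes 120 N, or if a joint passes its speed limit or range.

## Working session

There is one attempt and no reset: what is moved stays moved. The work goes in short steps, Python scripts to look and compute and a tool call to move; the robot and the scene stay as the last step left them, time stands still between calls to the robot, and variables do not carry over. Pictures are saved under pics/ and viewed, at most 10 in all, crops included, and the job is handed in when it is done.

Besides the shell and the picture viewer there is one more tool, called after "Request:" in YAML: its name, and indented under it one key for each argument. step_arm: Moves the arm, as the interface text tells. Its arguments: {"type":"object","properties":{"increments":{"type":"array"},"grip":{"type":"number"}},"required":["increments"]}

```bash
ls; mkdir -p pics; cat > h.py <<'E'
from workcell import *
import numpy as np, cv2
def ray(cam,px):
    c=calibration(cam);K=np.array(c["camera_matrix"]);R=np.array(c["R"]);t=np.array(c["t"])
    return -R.T@t, R.T@np.linalg.inv(K)@np.array([px[0],px[1],1.])
def atz(cam,px,z):
    o,d=ray(cam,px); return o+d*(z-o[2])/d[2]
E
python3 - <<'E'
from h import *
s=sense();print(s)
for c in ("scene","top","wrist"):
    im=grab_frame(c);cv2.imwrite(f"pics/{c}0.png",im[...,::-1])
    for n,z in (("lid_hinge",.085),("lid_handle",.131),("dial_axis",.128),("dial_index",.1),("dial_zero",.1065),("cashbox",0),("tumbler",0),("mouse",0),("phone",0)):
        r=place_of(n,c)
        for q in r[:1]: print(c,n,round(q["conf"],2),np.round(q["point"],1),np.round(atz(c,q["point"],z),4))
a=cv2.imread("pics/scene0.png");b=cv2.imread("pics/top0.png")
E
```

```text
pics
{'t': 0.0, 'joint_positions': array([ 1.18529945e+00,  3.08998295e-01,  1.63522296e+00,  1.35218223e-05,
        1.19968680e+00, -6.97260775e-02]), 'joint_velocities': array([ 0.00089624,  0.00038577,  0.00029774, -0.00196569, -0.00092603,
        0.00135562]), 'joint_torque': array([-3.57251229e-04, -4.15258956e+01, -2.76660866e+01, -1.72584218e-04,
        1.02082134e-02, -9.65769289e-06]), 'position': array([0.19383533, 0.59335687, 0.25203385]), 'ee_rot': array([ 1.57232584e-01,  9.87560922e-01, -1.12642046e-03, -2.67372029e-04]), 'ft_force': array([ 0.1874226 ,  0.86740791, -0.48006876]), 'ft_torque': array([-0.00824031, -0.01450054,  0.03879288]), 'grasp_force': 0.0, 'opening': 1.0008011787794415}
scene lid_hinge 0.71 [299.1 240. ] [ 0.6611 -0.0076  0.085 ]
scene dial_axis 0.63 [288.4 204.6] [0.5662 0.0016 0.128 ]
scene dial_index 0.64 [285.7 204.7] [0.529  0.0059 0.1   ]
scene dial_zero 0.57 [289.7 203. ] [0.5345 0.0159 0.1065]
scene cashbox 0.91 [285.1 238.7] [ 0.5529 -0.0111  0.    ]
scene tumbler 0.9 [205.8 263. ] [ 0.5552 -0.2374  0.    ]
scene mouse 0.67 [284.6 203.1] [0.3962 0.0446 0.    ]
scene phone 0.93 [384.9 244.5] [0.6895 0.2335 0.    ]
top lid_hinge 0.56 [358.7 187.8] [ 0.657  -0.0164  0.085 ]
top lid_handle 0.87 [350.  282.4] [0.4562 0.0052 0.131 ]
top dial_axis 0.61 [354.4 234.1] [ 0.5552 -0.0044  0.128 ]
top dial_zero 0.68 [344.4 244.8] [0.5331 0.0157 0.1065]
top cashbox 0.72 [255.6 268.3] [0.4778 0.2207 0.    ]
top tumbler 0.63 [451.6 232. ] [ 0.5629 -0.238   0.    ]
top mouse 0.61 [256.2 267.3] [0.4801 0.2193 0.    ]
top phone 0.78 [252.  178.3] [0.6903 0.2317 0.    ]
wrist cashbox 0.34 [182.  381.6] [0.4838 0.2263 0.    ]
wrist mouse 0.72 [181.4 383.6] [ 0.4878  0.2231 -0.    ]
```

```bash
python3 - <<'E'
from h import *
b=cv2.imread("pics/top0.png")
cv2.imwrite("pics/topc.png",cv2.resize(b[150:330,240:480],None,fx=3.3,fy=3.3,interpolation=cv2.INTER_CUBIC))
E
```

```text
(no output)
```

View pics/topc.png

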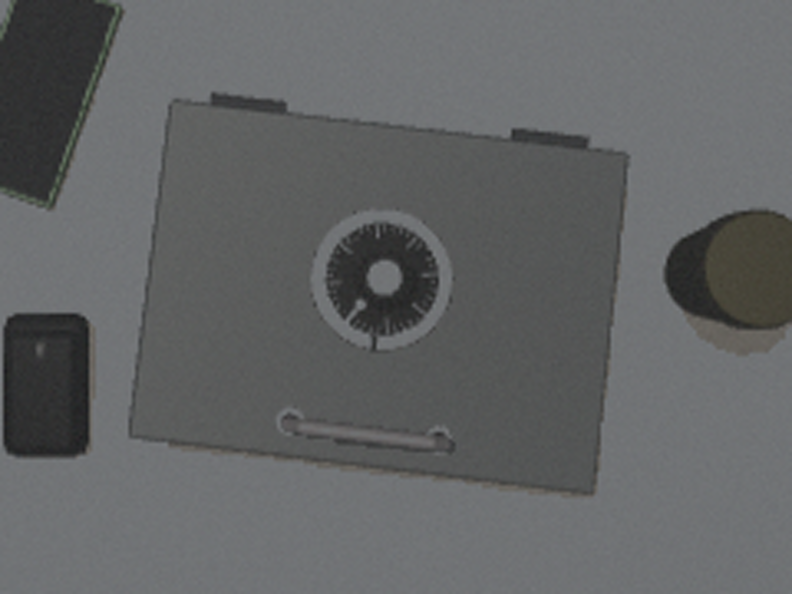

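The top view shows the dial centre at about (382,280), the index at (375,343), the zero mark at about (355,312) and the handle bar from (290,422) to (447,443). Box yaw is about −6.5° and the dial reads roughly 36. I'll move above the dial next and measure from there with the wrist camera.

Request:
step_arm:
  increments:
    - [[1.8,-3,0.2],[0,0,-6]]
    - [[1.8,-3,0.2],[0,0,-6]]
    - [[1.8,-3,0.2],[0,0,-6]]
    - [[1.8,-3,0.2],[0,0,-6]]
    - [[1.8,-3,0.2],[0,0,-6]]
    - [[1.8,-3,0.2],[0,0,-6]]
    - [[1.8,-3,0.2],[0,0,-6]]
    - [[1.8,-3,0.2],[0,0,-6]]
    - [[1.8,-3,0.2],[0,0,-6]]
    - [[1.8,-3,0.2],[0,0,-6]]
    - [[1.8,-3,0.2],[0,0,-6]]
    - [[1.8,-3,0.2],[0,0,-6]]
    - [[1.8,-3,0.2],[0,0,-6]]
    - [[1.8,-3,0.2],[0,0,-6]]
    - [[1.8,-3,0.2],[0,0,-6]]
    - [[1.8,-3,0.2],[0,0,-6]]
    - [[1.8,-3,0.2],[0,0,-6]]
    - [[1.8,-3,0.2],[0,0,-6]]
    - [[1.8,-3,0.2],[0,0,-6]]
    - [[1.8,-3,0.2],[0,0,-6]]

```text
t: 3.5
position: [0.5548, -0.0073, 0.2935]
ee_rot: [0.935, 0.355, 0.0, 0.0]
ft_force: [-0.2, 0.7, 0.5]
opening: 0.996
grasp_force: 0.0
```

```bash
python3 - <<'E'
from h import *
import workcell
print([n for n in dir(workcell) if not n.startswith('__')])
s=sense();print(s["t"],s["position"],s["ee_rot"],np.degrees(s["joint_positions"]))
im=grab_frame("wrist");cv2.imwrite("pics/w1.png",im[...,::-1])
for n,z in (("lid_handle",.131),("dial_axis",.128),("dial_index",.1),("dial_zero",.1065)):
    for q in place_of(n,"wrist")[:2]: print(n,round(q["conf"],2),np.round(q["point"],1),np.round(atz("wrist",q["point"],z),4))
E
```

```text
['Unreachable', 'calibration', 'finger_overhang', 'finish_job', 'grab_frame', 'place_of', 'recognise', 'sense']
3.5 [ 0.55476977 -0.00727758  0.29352837] [9.34690657e-01 3.55462126e-01 2.24139731e-04 3.97996493e-05] [-5.25225710e+00  7.84851863e+00  1.00791230e+02  7.59190443e-03
  7.13351763e+01  4.31017744e+01]
lid_handle 0.78 [263.8 239.7] [0.4632 0.0011 0.131 ]
dial_axis 0.89 [330.2 186.4] [ 0.5571 -0.0117  0.128 ]
dial_axis 0.47 [170.8  91.2] [0.5254 0.167  0.128 ]
dial_index 0.83 [302.7 204.1] [ 0.5123 -0.006   0.1   ]
dial_zero 0.89 [298.8 184. ] [0.5295 0.0149 0.1065]
```

View pics/w1.png

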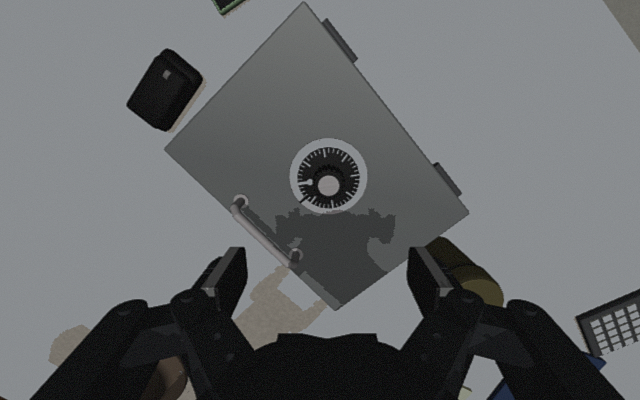

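The wrist view shows the knob at about (329,185), the ring centre at (328,176), the index at (303,202) and the zero dot at (308,182). I'll rectify the dial plane to read it more exactly.

```bash
cat >> h.py <<'E'
def rect(cam,im,cx,cy,z,half=.06,s=.0002):
    """top-down view: column = -y, row = -x (up=+x), s m per pixel"""
    c=calibration(cam);K=np.array(c["camera_matrix"]);R=np.array(c["R"]);t=np.array(c["t"])
    # world = [cx+half-v*s, cy+half-u*s, z]
    A=np.array([[0,-s,cx+half],[-s,0,cy+half],[0,0,z]])
    H=K@(R@A+np.outer(t,[0,0,1]))
    n=int(2*half/s)
    return cv2.warpPerspective(im,np.linalg.inv(H),(n,n),flags=cv2.INTER_CUBIC)
def dial_angle(r,c,n=600):
    pass
E
python3 - <<'E'
from h import *
im=cv2.imread("pics/w1.png")
print(finger_overhang() if callable(finger_overhang) else finger_overhang)
C=(.556,-.0075)
r=rect("wrist",im,*C,.1,)
g=cv2.GaussianBlur(cv2.cvtColor(r,cv2.COLOR_BGR2GRAY),(0,0),2)
c=cv2.HoughCircles(g,cv2.HOUGH_GRADIENT,1.5,200,param1=60,param2=20,minRadius=205,maxRadius=250)
print(c)
for q in c[0][:1]: print("ring centre",C[0]+.06-q[1]*.0002,C[1]+.06-q[0]*.0002,q[2]*.0002)
r2=rect("wrist",im,*C,.1065)
cv2.imwrite("pics/r1.png",r2)
big=rect("wrist",im,*C,.097,half=.2,s=.0005)
cv2.imwrite("pics/big1.png",big)
cv2.imwrite("pics/two.png",np.hstack([cv2.resize(r2,(400,400)),cv2.resize(big,(400,400))]))
E
```

```text
0.022
[[[288.75 296.25 225.4 ]
  [ 11.25 248.25 249.1 ]]]
ring centre 0.55675 -0.0052499995 0.04508
```

View pics/two.png

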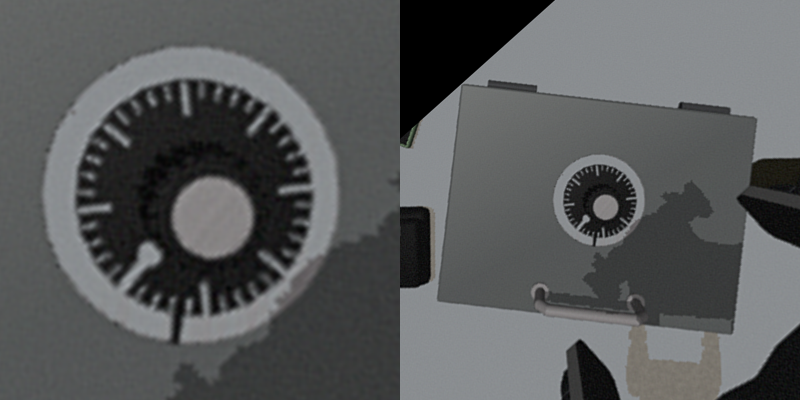

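Request:
step_arm:
  increments:
    - [[0.1,0.1,-2],[0,0,0]]
    - [[0.1,0,-2],[0,0,0]]
    - [[0,0,-2],[0,0,0]]
    - [[0,0,-2],[0,0,0]]
    - [[0,0,-2],[0,0,0]]
    - [[0,0,-2],[0,0,0]]
    - [[0,0,-1.5],[0,0,0]]
    - [[0,0,-1.5],[0,0,0]]
    - [[0,0,-1],[0,0,0]]
    - [[0,0,-0.1],[0,0,0]]
  grip: 75

```text
t: 4.75
position: [0.555, -0.0045, 0.1308]
ee_rot: [0.934, 0.358, -0.001, -0.001]
ft_force: [-0.5, 0.4, 1.1]
opening: 0.748
grasp_force: 0.0
```

Request:
step_arm:
  increments:
    - [[0,0,0],[0,0,0]]
    - [[0,0,0],[0,0,0]]
    - [[0,0,0],[0,0,0]]
    - [[0,0,0],[0,0,0]]
    - [[0,0,0],[0,0,0]]
  grip: 40

```text
t: 5.25
position: [0.558, -0.0057, 0.1336]
ee_rot: [0.934, 0.358, 0.002, 0.001]
ft_force: [2.5, -3.4, 1.6]
opening: 0.402
grasp_force: 2.4
```

Request:
step_arm:
  increments:
    - [[0,0,0],[0,0,0]]
    - [[0,0,0],[0,0,0]]
    - [[0,0,0],[0,0,0]]
  grip: 38

```text
t: 5.55
position: [0.558, -0.0058, 0.1338]
ee_rot: [0.934, 0.358, 0.002, 0.002]
ft_force: [2.9, -5.3, 3.7]
opening: 0.39
grasp_force: 27.8
```

```bash
python3 - <<'E'
from h import *
im=grab_frame("wrist");cv2.imwrite("pics/w2.png",im[...,::-1])
s=sense()
for k in ("t","position","ee_rot","ft_force","ft_torque","opening","grasp_force"):print(k,np.round(s[k],4))
cv2.imwrite("pics/w2c.png",cv2.resize(im[100:400,120:520,::-1],None,fx=2,fy=2,interpolation=cv2.INTER_CUBIC))
E
```

```text
t 5.6
position [ 0.558  -0.0058  0.1338]
ee_rot [0.9338 0.3577 0.0018 0.0015]
ft_force [ 2.941  -4.7535  2.7557]
ft_torque [-0.847  -0.5465 -0.0313]
opening 0.3817
grasp_force 27.7763
```

View pics/w2c.png

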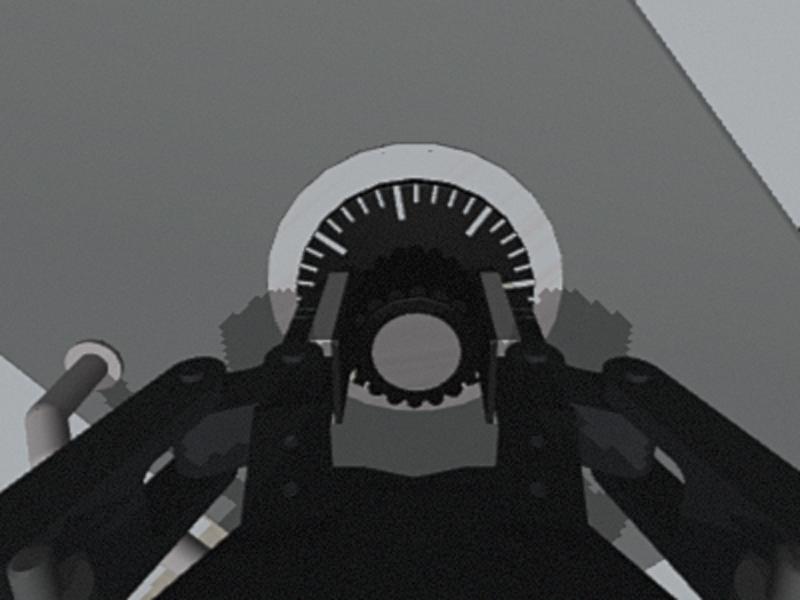

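The wrist view shows the knob between the pads at about (415,350), with the far marks readable, and the grip force follows the opening. I'll grip a little tighter and turn clockwise 111°.

Request:
step_arm:
  increments:
    - [[0,0,0],[0,0,0]]
    - [[0,0,0],[0,0,0]]
    - [[0,0,0],[0,0,-4]]
    - [[0,0,0],[0,0,-8]]
    - [[0,0,0],[0,0,-8]]
    - [[0,0,0],[0,0,-8]]
    - [[0,0,0],[0,0,-8]]
    - [[0,0,0],[0,0,-8]]
    - [[0,0,0],[0,0,-8]]
    - [[0,0,0],[0,0,-8]]
    - [[0,0,0],[0,0,-8]]
    - [[0,0,0],[0,0,-8]]
    - [[0,0,0],[0,0,-8]]
    - [[0,0,0],[0,0,-8]]
    - [[0,0,0],[0,0,-8]]
    - [[0,0,0],[0,0,-8]]
    - [[0,0,0],[0,0,-3]]
    - [[0,0,0],[0,0,0]]
  grip: 36

```text
t: 7.4
position: [0.5575, -0.0085, 0.1339]
ee_rot: [0.824, -0.567, 0.003, 0.002]
ft_force: [0.8, -12.6, 5.8]
opening: 0.376
grasp_force: 59.4
```

```bash
cat >> h.py <<'E'
def yang(s):
    q=s["ee_rot"]; from scipy.spatial.transform import Rotation as R
    y=R.from_quat(q).as_matrix()[:,1]; return np.degrees(np.arctan2(y[1],y[0]))
def show(name):
    im=grab_frame("wrist")[...,::-1].copy();s=sense()
    print("t",s["t"],"pos",np.round(s["position"],4),"yang",round(yang(s),2),"j6",round(np.degrees(s["joint_positions"][5]),1),"F",np.round(s["ft_force"],1),"T",np.round(s["ft_torque"],3),s["opening"].round(3),round(float(s["grasp_force"]),1))
    cv2.imwrite(f"pics/{name}.png",im)
    for n in ("dial_zero","dial_index"):
        z=.1065 if n=="dial_zero" else .1
        for q in place_of(n,"wrist")[:1]:
            p=atz("wrist",q["point"],z); v=p-np.array([.557,-.006,0])
            a=(180+np.degrees(np.arctan2(v[1],v[0]))+6.5)%360
            print(n,round(q["conf"],2),np.round(q["point"]),"r",np.hypot(*v[:2]).round(4),"number",round(a/9,2))
    return im
E
python3 - <<'E'
from h import *
im=show("w3")
r=rect("wrist",im,.557,-.006,.1065)
cv2.imwrite("pics/r3.png",r)
E
```

```text
Traceback (most recent call last):
  File "h.py", line 23, in show
    print("t",s["t"],"pos",np.round(s["position"],4),"yang",round(yang(s),2),"j6",round(np.degrees(s["joint_positions"][5]),1),"F",np.round(s["ft_force"],1),"T",np.round(s["ft_torque"],3),s["opening"].round(3),round(float(s["grasp_force"]),1))
                                                                                                                                                                                            ^^^^^^^^^^^^^^^^^^
AttributeError: 'float' object has no attribute 'round'
```

```bash
sed -i 's/s\["opening"\].round(3)/round(s["opening"],3)/' h.py
python3 - <<'E'
from h import *
im=show("w3")
r=rect("wrist",im,.557,-.006,.1065)
cv2.imwrite("pics/r3.png",r)
E
```

```text
t 7.5 pos [ 0.5575 -0.0085  0.1339] yang -158.98 j6 154.1 F [  1.2 -12.2   5.8] T [-2.073 -0.23   0.021] 0.378 59.4
dial_zero 0.68 [328. 266.] r 0.0097 number 33.29
dial_index 0.77 [383. 271.] r 0.0396 number 0.12
```

View pics/r3.png

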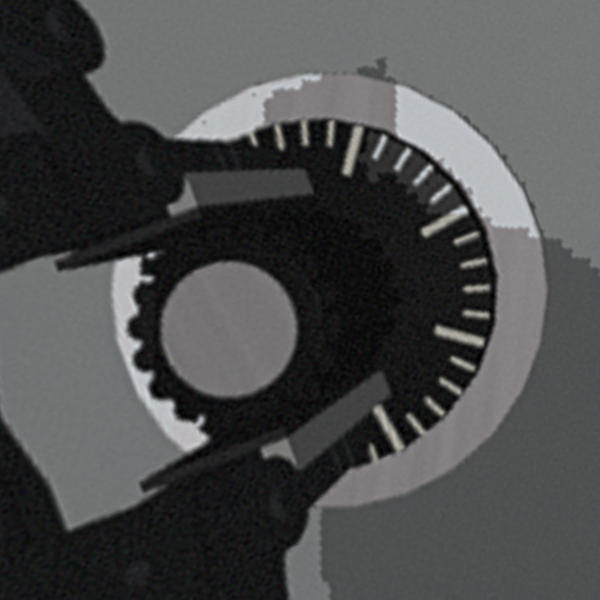

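The rectified view shows long marks at (353,150), (445,221), (460,337) and (388,428), which fit a turn of about 110.6° with no slip, so the dial reads about 24.1. Next comes counter-clockwise: 310° now, then a regrasp for the remaining ~112.4°.

Request:
step_arm:
  increments:
    - [[0.05,-0.1,0],[0,0,4]]
    - [[0,0,0],[0,0,8]]
    - [[0,0,0],[0,0,8]]
    - [[0,0,0],[0,0,8]]
    - [[0,0,0],[0,0,8]]
    - [[0,0,0],[0,0,8]]
    - [[0,0,0],[0,0,8]]
    - [[0,0,0],[0,0,8]]
    - [[0,0,0],[0,0,8]]
    - [[0,0,0],[0,0,8]]
    - [[0,0,0],[0,0,8]]
    - [[0,0,0],[0,0,8]]
    - [[0,0,0],[0,0,8]]
    - [[0,0,0],[0,0,8]]
    - [[0,0,0],[0,0,8]]
    - [[0,0,0],[0,0,8]]
    - [[0,0,0],[0,0,8]]
    - [[0,0,0],[0,0,8]]
    - [[0,0,0],[0,0,8]]
    - [[0,0,0],[0,0,6]]

```text
t: 9.6
position: [0.5569, -0.0054, 0.1339]
ee_rot: [0.736, 0.677, 0.0, -0.0]
ft_force: [-0.8, -0.3, 8.5]
opening: 0.377
grasp_force: 59.7
```

Request:
step_arm:
  increments:
    - [[0,0,0],[0,0,6]]
    - [[0,0,0],[0,0,8]]
    - [[0,0,0],[0,0,8]]
    - [[0,0,0],[0,0,8]]
    - [[0,0,0],[0,0,8]]
    - [[0,0,0],[0,0,8]]
    - [[0,0,0],[0,0,8]]
    - [[0,0,0],[0,0,8]]
    - [[0,0,0],[0,0,8]]
    - [[0,0,0],[0,0,8]]
    - [[0,0,0],[0,0,8]]
    - [[0,0,0],[0,0,8]]
    - [[0,0,0],[0,0,8]]
    - [[0,0,0],[0,0,8]]
    - [[0,0,0],[0,0,8]]
    - [[0,0,0],[0,0,8]]
    - [[0,0,0],[0,0,8]]
    - [[0,0,0],[0,0,8]]
    - [[0,0,0],[0,0,8]]
    - [[0,0,0],[0,0,0]]

```text
t: 11.6
position: [0.556, -0.0087, 0.1338]
ee_rot: [-0.463, 0.886, -0.002, -0.002]
ft_force: [-3.6, -10.0, 9.4]
opening: 0.377
grasp_force: 59.9
```

```bash
python3 - <<'E'
from h import *
show("w4")
E
```

```text
t 11.65 pos [ 0.556  -0.0087  0.1338] yang 145.04 j6 -150.0 F [-3.1 -9.8  9.5] T [-1.824  0.475  0.017] 0.376 59.9
dial_zero 0.64 [278. 251.] r 0.0309 number 16.96
dial_index 0.61 [388. 214.] r 0.0406 number 0.26
```

Request:
step_arm:
  increments:
    - [[0,0,0],[0,0,0]]
    - [[0,0,0],[0,0,0]]
    - [[0,0,0],[0,0,0]]
    - [[0,0,0],[0,0,0]]
    - [[0,0,0],[0,0,-8]]
    - [[0,0,0],[0,0,-8]]
    - [[0,0,0],[0,0,-8]]
    - [[0,0,0],[0,0,-8]]
    - [[0,0,0],[0,0,-8]]
    - [[0,0,0],[0,0,-8]]
    - [[0,0,0],[0,0,-8]]
    - [[0,0,0],[0,0,-8]]
    - [[0,0,0],[0,0,-8]]
    - [[0,0,0],[0,0,-8]]
    - [[0,0,0],[0,0,-8]]
    - [[0,0,0],[0,0,-8]]
    - [[0,0,0],[0,0,-8]]
    - [[0,0,0],[0,0,-8]]
    - [[0,0,0],[0,0,-8]]
    - [[0,0,0],[0,0,-8]]
  grip: 65

```text
t: 13.75
position: [0.5563, -0.0054, 0.1319]
ee_rot: [0.598, 0.802, -0.0, -0.001]
ft_force: [1.1, -0.3, -0.4]
opening: 0.65
grasp_force: 0.0
```

Request:
step_arm:
  increments:
    - [[0,0,0],[0,0,-8]]
    - [[0,0,0],[0,0,-8]]
    - [[0,0,0],[0,0,-8]]
    - [[0,0,0],[0,0,-8]]
    - [[0,0,0],[0,0,-8]]
    - [[0,0,0],[0,0,-8]]
    - [[0,0,0],[0,0,-4]]
    - [[0,0,0],[0,0,0]]
    - [[0,0,0],[0,0,0]]

```text
t: 14.65
position: [0.5564, -0.0056, 0.132]
ee_rot: [0.887, 0.462, -0.0, -0.0]
ft_force: [-0.3, 0.1, -0.2]
opening: 0.65
grasp_force: 0.0
```

```bash
python3 - <<'E'
from h import *
show("w5")
E
```

```text
t 14.7 pos [ 0.5565 -0.0057  0.1321] yang -35.01 j6 29.9 F [-0.3 -0.3  0.2] T [ 0.019  0.023 -0.04 ] 0.651 0.0
dial_zero 0.86 [378. 241.] r 0.0307 number 17.7
dial_index 0.66 [270. 274.] r 0.0415 number 0.35
```

Request:
step_arm:
  increments:
    - [[0.05,-0.1,0],[0,0,0]]
    - [[0,0,0],[0,0,0]]
    - [[0,0,0],[0,0,0]]
    - [[0,0,0],[0,0,0]]
    - [[0,0,0],[0,0,0]]
    - [[0,0,0],[0,0,0]]
    - [[0,0,0],[0,0,0]]
  grip: 36

```text
t: 15.5
position: [0.5572, -0.0069, 0.1326]
ee_rot: [0.887, 0.461, 0.0, 0.0]
ft_force: [-1.0, -0.4, 4.2]
opening: 0.378
grasp_force: 59.3
```

Request:
step_arm:
  increments:
    - [[0,0,0],[0,0,4]]
    - [[0,0,0],[0,0,8]]
    - [[0,0,0],[0,0,8]]
    - [[0,0,0],[0,0,8]]
    - [[0,0,0],[0,0,8]]
    - [[0,0,0],[0,0,8]]
    - [[0,0,0],[0,0,8]]
    - [[0,0,0],[0,0,8]]
    - [[0,0,0],[0,0,8]]
    - [[0,0,0],[0,0,8]]
    - [[0,0,0],[0,0,8]]
    - [[0,0,0],[0,0,8]]
    - [[0,0,0],[0,0,8]]
    - [[0,0,0],[0,0,8]]
    - [[0,0,0],[0,0,4]]
    - [[0,0,0],[0,0,3]]
    - [[0,0,0],[0,0,2]]
    - [[0,0,0],[0,0,0]]

```text
t: 17.3
position: [0.5563, -0.0075, 0.1325]
ee_rot: [0.07, 0.998, -0.001, -0.001]
ft_force: [-2.8, -1.4, 5.7]
opening: 0.376
grasp_force: 59.5
```

```bash
python3 - <<'E'
from h import *
show("w6")
E
```

```text
t 17.35 pos [ 0.5563 -0.0075  0.1325] yang 81.95 j6 -87.1 F [-2.6 -1.6  6.7] T [-0.41   0.63   0.006] 0.374 59.5
dial_zero 0.7 [376. 241.] r 0.027 number 30.66
dial_index 0.94 [325. 176.] r 0.0412 number 0.27
```

Request:
step_arm:
  increments:
    - [[0,0,0],[0,0,2]]
    - [[0,0,0],[0,0,0]]

```text
t: 17.65
position: [0.5563, -0.0075, 0.1325]
ee_rot: [0.053, 0.999, -0.001, -0.001]
ft_force: [-3.4, -3.0, 5.9]
opening: 0.374
grasp_force: 59.5
```

Request:
step_arm:
  increments:
    - [[0,0,0],[0,0,0]]
    - [[0,0,0],[0,0,0]]
    - [[0,0,0],[0,0,0]]
    - [[0,0,0],[0,0,-2]]
    - [[0,0,0],[0,0,-4]]
    - [[0,0,0],[0,0,-4]]
    - [[0,0,0],[0,0,-4]]
    - [[0,0,0],[0,0,-4]]
    - [[0,0,0],[0,0,-4]]
    - [[0,0,0],[0,0,-4]]
    - [[0,0,0],[0,0,-4]]
    - [[0,0,0],[0,0,-4]]
    - [[0,0,0],[0,0,-4]]
    - [[0,0,0],[0,0,-4]]
  grip: 39

```text
t: 19.05
position: [0.5565, -0.0071, 0.1323]
ee_rot: [0.409, 0.913, -0.001, -0.001]
ft_force: [-2.8, -0.3, 5.1]
opening: 0.393
grasp_force: 17.3
```

```bash
python3 - <<'E'
from h import *
show("w7")
E
```

```text
t 19.1 pos [ 0.5564 -0.0071  0.1323] yang 41.63 j6 -46.8 F [-3.9 -1.5  5. ] T [-0.228  0.587 -0.   ] 0.389 17.3
dial_zero 0.73 [330. 230.] r 0.0102 number 34.68
dial_index 0.94 [279. 197.] r 0.0395 number 0.47
```

```bash
cat >> h.py <<'E'
def prof(im,ya,c=(.5565,-.007)):
    """brightness round the plate, 0.25 deg bins, angle in the tool frame (ccw from tool y)"""
    r=rect("wrist",im,*c,.1065); g=cv2.cvtColor(r,cv2.COLOR_BGR2GRAY)
    p=cv2.warpPolar(g,(200,1440),(300,300),200,cv2.WARP_POLAR_LINEAR).astype(float) # row angle: cw from image right (= -y)
    v=p[:,140:172].mean(1)        # r 28..34 mm
    w=v[::-1]                     # ccw from -y
    return np.roll(w,int(round((-90-ya)*4)))
def slip(a,b,lo,hi):
    i=np.arange(int(lo*4),int(hi*4)); best=[]
    for s in range(-120,121):
        best.append((np.corrcoef(a[i%1440],b[(i+s)%1440])[0,1],s/4))
    return sorted(best)[::-1][:4]
E
cat > s7.py <<'E'
from h import *
im=show("w8"); s=sense(); b=prof(im,yang(s))
np.save("p8.npy",b); cv2.imwrite("pics/r8.png",rect("wrist",im,.5565,-.007,.1065))
E
python3 s7.py
```

```text
t 19.25 pos [ 0.5564 -0.0071  0.1323] yang 41.9 j6 -47.1 F [-3.7 -0.6  5.1] T [-0.241  0.576 -0.045] 0.39 17.3
dial_zero 0.78 [377. 240.] r 0.0287 number 26.12
dial_index 0.73 [279. 194.] r 0.0409 number 0.29
```

View pics/r8.png

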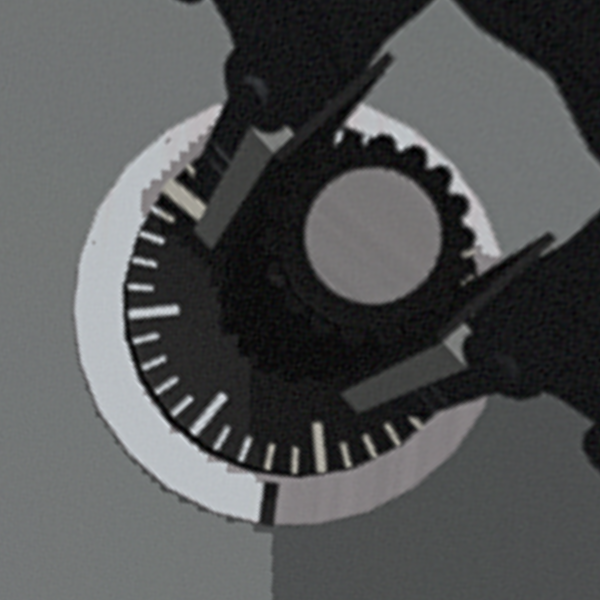

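The view shows the index at (268,505), the 25 mark at (320,448), the 30 mark at (210,412) and zero at (182,197). The dial reads about 26.3 and has followed the tool without slip. I'll use an even lighter grip, so that it acts as a slip clutch, and go on slowly.

Request:
step_arm:
  increments:
    - [[0,0,0],[0,0,0]]
    - [[0,0,0],[0,0,0]]
    - [[0,0,0],[0,0,-2]]
    - [[0,0,0],[0,0,-2]]
    - [[0,0,0],[0,0,-2]]
    - [[0,0,0],[0,0,-2]]
    - [[0,0,0],[0,0,-2]]
    - [[0,0,0],[0,0,-2]]
    - [[0,0,0],[0,0,-1]]
    - [[0,0,0],[0,0,-1]]
  grip: 39.5

```text
t: 20.35
position: [0.5566, -0.0069, 0.1322]
ee_rot: [0.516, 0.857, -0.0, -0.001]
ft_force: [-2.4, -1.3, 4.2]
opening: 0.394
grasp_force: 5.7
```

```bash
cat > s.py <<'E'
from h import *
T=[];F=[]
im=grab_frame("wrist")[...,::-1].copy();s=sense();ya=yang(s)
b=prof(im,ya)
a=np.load("p8.npy")
sel=[x for x in slip(a,b,60,120)]
sel2=[x for x in slip(a,b,240,300)]
print("t",s["t"],"turned",round(83.95-ya,2),"T",np.round(s["ft_torque"],3),"tq6",round(s["joint_torque"][5],3),"F",np.round(s["ft_force"],1),"grip",round(s["grasp_force"],1))
print("slip",np.round(sel[:3],2).tolist(),np.round(sel2[:3],2).tolist())
cv2.imwrite("pics/last.png",rect("wrist",im,.5565,-.007,.1065))
E
python3 s.py
```

```text
t 20.4 turned 56.11 T [-0.161  0.545 -0.067] tq6 0.011 F [-3.  -1.6  5.4] grip 5.7
slip [[0.99, -0.5], [0.98, -0.25], [0.95, -0.75]] [[1.0, 1.0], [1.0, 1.25], [0.99, 1.5]]
```

Request:
step_arm:
  increments:
    - [[0,0,0],[0,0,-1.5]]
    - [[0,0,0],[0,0,-1.5]]
    - [[0,0,0],[0,0,-1.5]]
    - [[0,0,0],[0,0,-1.5]]
    - [[0,0,0],[0,0,-1.5]]
    - [[0,0,0],[0,0,-1.5]]
    - [[0,0,0],[0,0,-1.5]]
    - [[0,0,0],[0,0,-1.5]]

```text
t: 21.2
position: [0.5567, -0.0069, 0.1323]
ee_rot: [0.603, 0.798, -0.0, -0.0]
ft_force: [-3.4, -0.5, 4.9]
opening: 0.393
grasp_force: 5.7
```

```bash
python3 s.py
```

```text
t 21.25 turned 68.17 T [-0.098  0.577 -0.013] tq6 0.048 F [-3.2 -0.3  4.7] grip 5.7
slip [[0.99, -1.0], [0.97, -1.25], [0.96, -0.75]] [[0.99, 1.5], [0.99, 1.75], [0.99, 1.25]]
```

Request:
step_arm:
  increments:
    - [[0,0,0],[0,0,-1.5]]
    - [[0,0,0],[0,0,-1.5]]
    - [[0,0,0],[0,0,-1.5]]
    - [[0,0,0],[0,0,-1.5]]
    - [[0,0,0],[0,0,-1.5]]
    - [[0,0,0],[0,0,-1.5]]

```text
t: 21.85
position: [0.5568, -0.0068, 0.1322]
ee_rot: [0.664, 0.748, -0.0, -0.0]
ft_force: [-2.6, -0.2, 5.0]
opening: 0.392
grasp_force: 5.7
```

```bash
python3 s.py
```

```text
t 21.9 turned 77.18 T [-0.139  0.593 -0.001] tq6 0.051 F [-2.8 -0.8  5.1] grip 5.7
slip [[0.98, -1.5], [0.97, -1.25], [0.93, -1.75]] [[0.98, 2.25], [0.98, 2.0], [0.98, 2.5]]
```

Request:
step_arm:
  increments:
    - [[0,0,0],[0,0,-1.5]]
    - [[0,0,0],[0,0,-1.5]]
    - [[0,0,0],[0,0,-1.5]]
    - [[0,0,0],[0,0,-1.5]]
    - [[0,0,0],[0,0,-1.5]]
    - [[0,0,0],[0,0,-1.5]]

```text
t: 22.5
position: [0.5569, -0.0068, 0.1322]
ee_rot: [0.72, 0.693, -0.0, -0.0]
ft_force: [-2.6, 0.3, 5.7]
opening: 0.395
grasp_force: 5.7
```

```bash
python3 s.py
```

```text
t 22.55 turned 86.19 T [-0.08   0.632 -0.016] tq6 0.047 F [-3.  -0.1  5. ] grip 5.7
slip [[0.96, -1.75], [0.94, -1.5], [0.93, -2.0]] [[0.97, 2.75], [0.97, 2.5], [0.97, 3.0]]
```

Request:
step_arm:
  increments:
    - [[0,0,0],[0,0,-1.5]]
    - [[0,0,0],[0,0,-1.5]]
    - [[0,0,0],[0,0,-1.5]]
    - [[0,0,0],[0,0,-1.5]]
    - [[0,0,0],[0,0,-1.5]]
    - [[0,0,0],[0,0,-1.5]]

```text
t: 23.15
position: [0.5571, -0.0071, 0.132]
ee_rot: [0.773, 0.635, -0.0, 0.0]
ft_force: [-2.7, -0.4, 2.7]
opening: 0.397
grasp_force: 5.6
```

```bash
python3 s.py
```

```text
t 23.2 turned 95.19 T [-0.191  0.421  0.139] tq6 0.167 F [-2.9 -0.9  3.7] grip 5.6
slip [[0.94, 2.5], [0.92, 2.75], [0.92, 2.25]] [[0.99, 4.25], [0.99, 4.5], [0.99, 4.0]]
```

Torque jumped to 0.14 N m and slip began, so this looks like the stop. One more short turn will confirm it; the slip clutch limits the torque.

Request:
step_arm:
  increments:
    - [[0,0,0],[0,0,-1]]
    - [[0,0,0],[0,0,-1]]
    - [[0,0,0],[0,0,-1]]
    - [[0,0,0],[0,0,-1]]

```text
t: 23.6
position: [0.5571, -0.0068, 0.132]
ee_rot: [0.794, 0.608, 0.0, -0.0]
ft_force: [-1.5, -0.0, 0.1]
opening: 0.395
grasp_force: 5.4
```

```bash
python3 s.py
```

```text
t 23.65 turned 99.15 T [-0.014  0.193  0.074] tq6 0.161 F [-1.4 -0.6 -0. ] grip 5.4
slip [[0.95, 6.5], [0.94, 6.25], [0.91, 6.75]] [[0.99, 4.25], [0.99, 4.5], [0.99, 4.0]]
```

View pics/last.png

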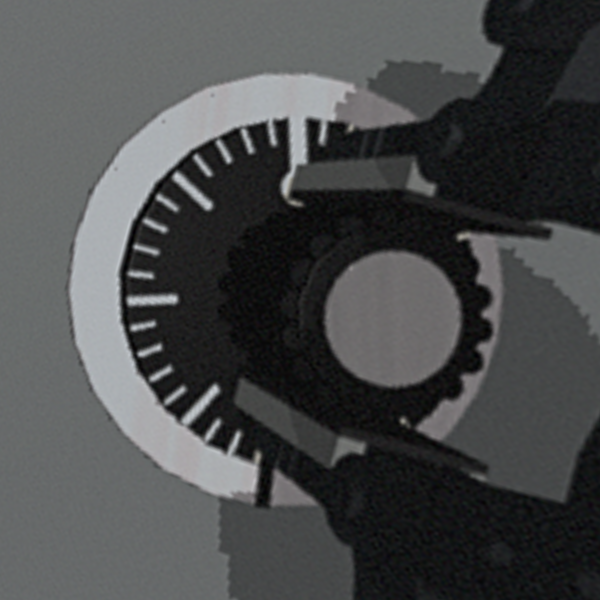

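The dial is now dead-stopped: 4° of tool turn gave 4° of slip. Zero is at (297,140) and the index at (263,480), so it reads about 20.9 and the bolt has dropped. Now I'll release the knob and go to the handle.

Request:
step_arm:
  increments:
    - [[0,0,0],[0,0,0]]
    - [[0,0,0],[0,0,0]]
    - [[0,0,0],[0,0,0]]
    - [[0,0,1],[0,0,0]]
    - [[0,0,2],[0,0,0]]
    - [[0,0,2],[0,0,0]]
    - [[0,0,2],[0,0,0]]
    - [[-1,0.1,0],[0,0,3]]
    - [[-2,0.2,0],[0,0,3]]
    - [[-2,0.3,0],[0,0,2.7]]
    - [[-2,0.3,0],[0,0,0]]
    - [[-2,0.2,0],[0,0,0]]
    - [[-0.8,0,0],[0,0,0]]
    - [[0,0,0],[0,0,0]]
    - [[0,0,0],[0,0,0]]
  grip: 65

```text
t: 25.15
position: [0.4603, 0.0039, 0.2031]
ee_rot: [0.745, 0.667, 0.001, 0.001]
ft_force: [0.3, -0.2, -0.4]
opening: 0.648
grasp_force: 0.0
```

```bash
python3 - <<'E'
from h import *
im=show("w9")
for q in place_of("lid_handle","wrist")[:2]: print(q["conf"],q["point"],atz("wrist",q["point"],.131))
E
```

```text
t 25.2 pos [0.4604 0.0039 0.2029] yang -6.4 j6 1.5 F [ 0.4 -0.4 -0.3] T [-0.011 -0.009 -0.008] 0.651 0.0
dial_zero 0.81 [479. 197.] r 0.0296 number 21.54
dial_index 0.77 [393. 206.] r 0.0402 number 0.48
0.76 [325.3, 218.2] [0.45982744 0.00358991 0.131     ]
```

View pics/w9.png

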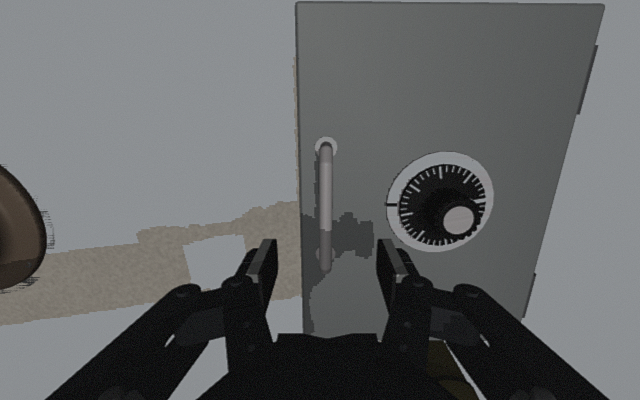

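The handle bar at about (325,205) lies midway between the fingers and parallel to the pads, with the network's estimate at (0.4598, 0.0036). Descend and grip.

Request:
step_arm:
  increments:
    - [[0,0,-1.5],[0,0,0]]
    - [[0,0,-1.5],[0,0,0]]
    - [[0,0,-1.5],[0,0,0]]
    - [[0,0,-1.4],[0,0,0]]
    - [[0,0,-1],[0,0,0]]
    - [[0,0,0],[0,0,0]]

```text
t: 25.95
position: [0.4581, 0.0041, 0.1317]
ee_rot: [0.745, 0.667, -0.001, -0.001]
ft_force: [-0.2, 1.0, -0.2]
opening: 0.65
grasp_force: 0.0
```

Request:
step_arm:
  increments:
    - [[0,0,0],[0,0,0]]
    - [[0,0,0],[0,0,0]]
    - [[0,0,0],[0,0,0]]
    - [[0,0,0],[0,0,0]]
    - [[0,0,0],[0,0,0]]
    - [[0,0,0],[0,0,0]]
    - [[0,0,0],[0,0,0]]
  grip: 5

```text
t: 26.65
position: [0.4595, 0.0041, 0.1342]
ee_rot: [0.745, 0.667, 0.0, 0.0]
ft_force: [-1.2, -0.6, 5.4]
opening: 0.094
grasp_force: 58.6
```

Request:
step_arm:
  increments:
    - [[0,0,0.1],[0,0,0]]
    - [[0,0,0.1],[0,0,0]]
    - [[0,0,0.1],[0,0,0]]
    - [[0,0,0],[0,0,0]]

```text
t: 27.05
position: [0.4597, 0.0041, 0.1353]
ee_rot: [0.746, 0.666, 0.001, 0.001]
ft_force: [4.2, -0.5, -10.6]
opening: 0.091
grasp_force: 58.3
```

Request:
step_arm:
  increments:
    - [[0,0,0.1],[0,0,0]]
    - [[0,0,0.1],[0,0,0]]
    - [[0,0,0],[0,0,0]]

```text
t: 27.35
position: [0.4601, 0.004, 0.1374]
ee_rot: [0.746, 0.666, 0.001, 0.001]
ft_force: [5.4, 0.2, -10.8]
opening: 0.093
grasp_force: 58.3
```

Request:
step_arm:
  increments:
    - [[0,0,0.1],[0,0,0]]
    - [[0,0,0.1],[0,0,0]]
    - [[0,0,0.1],[0,0,0]]
    - [[0,0,0],[0,0,0]]

```text
t: 27.75
position: [0.4609, 0.0039, 0.1406]
ee_rot: [0.746, 0.666, 0.002, 0.002]
ft_force: [7.5, -0.5, -11.9]
opening: 0.088
grasp_force: 58.3
```

```bash
python3 - <<'E'
import numpy as np
# handle path, tool turned by k*theta: cumulative TCP displacement (world cm); TCP 3 mm behind grasp point, along tool -z
r=np.hypot(.198,.046);a0=np.arctan2(.046,.198);u=np.array([np.cos(np.radians(-6.5)),np.sin(np.radians(-6.5))])
p0=None
for th in range(0,67,3):
    a=a0+np.radians(th);h=-r*np.cos(a)+.198;z=r*np.sin(a)-.046
    p=np.array([h*u[0],h*u[1],z])*100
    print(th,np.round(p,2),np.round(p-(p if p0 is None else p0),2));p0=p
E
```

```text
0 [ 0. -0.  0.] [0. 0. 0.]
3 [ 0.27 -0.03  1.03] [ 0.27 -0.03  1.03]
6 [ 0.59 -0.07  2.04] [ 0.32 -0.04  1.01]
9 [ 0.96 -0.11  3.04] [ 0.37 -0.04  1.  ]
12 [ 1.38 -0.16  4.02] [ 0.42 -0.05  0.98]
15 [ 1.85 -0.21  4.97] [ 0.47 -0.05  0.95]
18 [ 2.38 -0.27  5.89] [ 0.52 -0.06  0.93]
21 [ 2.94 -0.34  6.79] [ 0.57 -0.06  0.9 ]
24 [ 3.56 -0.41  7.66] [ 0.62 -0.07  0.87]
27 [ 4.22 -0.48  8.49] [ 0.66 -0.08  0.83]
30 [ 4.92 -0.56  9.28] [ 0.7  -0.08  0.8 ]
33 [ 5.66 -0.65 10.04] [ 0.74 -0.08  0.76]
36 [ 6.44 -0.73 10.76] [ 0.78 -0.09  0.72]
39 [ 7.26 -0.83 11.44] [ 0.82 -0.09  0.68]
42 [ 8.11 -0.92 12.07] [ 0.85 -0.1   0.63]
45 [ 8.99 -1.02 12.65] [ 0.88 -0.1   0.59]
48 [ 9.91 -1.13 13.19] [ 0.91 -0.1   0.54]
51 [10.84 -1.24 13.68] [ 0.94 -0.11  0.49]
54 [11.81 -1.35 14.12] [ 0.96 -0.11  0.44]
57 [12.79 -1.46 14.51] [ 0.98 -0.11  0.39]
60 [13.79 -1.57 14.85] [ 1.   -0.11  0.34]
63 [14.81 -1.69 15.13] [ 1.02 -0.12  0.28]
66 [15.85 -1.81 15.36] [ 1.03 -0.12  0.23]
```

The lid rose past its locked play at a steady ~11 N, so it is unlocked. Now swing it up along its arc.

Request:
step_arm:
  increments:
    - [[0.2,0,0.2],[0,0,0]]
    - [[0.15,-0.02,0.5],[0,0,0]]
    - [[0.16,-0.02,0.5],[0,0,0]]
    - [[0.18,-0.02,0.5],[0,0,0]]
    - [[0.19,-0.02,0.5],[0,0,0]]
    - [[0.21,-0.02,0.5],[0,0,0]]
    - [[0.21,-0.02,0.5],[0,0,0]]
    - [[0.23,-0.03,0.48],[0,0,0]]
    - [[0.24,-0.03,0.48],[0,0,0]]
    - [[0.26,-0.03,0.47],[0,0,0]]
    - [[0.26,-0.03,0.46],[0,0,0]]
    - [[0.28,-0.03,0.45],[0,0,0]]
    - [[0.29,-0.03,0.45],[0,0,0]]
    - [[0.31,-0.04,0.44],[0,0,0]]
    - [[0.31,-0.04,0.43],[0,0,0]]
    - [[0.33,-0.04,0.42],[0,0,0]]
    - [[0.33,-0.04,0.41],[0,0,0]]
    - [[0.35,-0.04,0.4],[0,0,0]]
    - [[0.35,-0.04,0.4],[0,0,0]]

```text
t: 29.65
position: [0.506, -0.0014, 0.2263]
ee_rot: [0.745, 0.667, -0.002, -0.002]
ft_force: [-5.4, -2.5, -9.6]
opening: 0.091
grasp_force: 58.2
```

```bash
cat > lid.py <<'E'
from h import *
s=sense();p=s["position"];r=np.hypot(.198,.046)
h=(p[0]-.6563)*.9936-(p[1]+.0181)*.1132; z=p[2]-.003-.085
print("t",s["t"],p.round(4),"r",np.hypot(h,z).round(4),"theta",np.degrees(np.arctan2(z,-h)-np.arctan2(.046,.198)).round(1),"F",s["ft_force"].round(1),"T",s["ft_torque"].round(2),round(s["opening"],3),np.degrees(s["joint_positions"]).round(0))
E
python3 lid.py
```

```text
t 29.65 [ 0.506  -0.0014  0.2263] r 0.2049 theta 29.4 F [-5.4 -2.5 -9.6] T [-0.37  1.02 -0.08] 0.091 [ -5.   6. 111.  -0.  63.   1.]
```

Tracking well. I'll continue from 30° to about 64°.

Request:
step_arm:
  increments:
    - [[0.37,-0.04,0.38],[0,0,0]]
    - [[0.37,-0.04,0.38],[0,0,0]]
    - [[0.39,-0.04,0.36],[0,0,0]]
    - [[0.39,-0.05,0.36],[0,0,0]]
    - [[0.41,-0.05,0.34],[0,0,0]]
    - [[0.41,-0.05,0.34],[0,0,0]]
    - [[0.43,-0.05,0.32],[0,0,0]]
    - [[0.43,-0.05,0.31],[0,0,0]]
    - [[0.44,-0.05,0.3],[0,0,0]]
    - [[0.44,-0.05,0.29],[0,0,0]]
    - [[0.45,-0.05,0.27],[0,0,0]]
    - [[0.46,-0.05,0.27],[0,0,0]]
    - [[0.47,-0.05,0.25],[0,0,0]]
    - [[0.47,-0.05,0.24],[0,0,0]]

```text
t: 31.05
position: [0.5636, -0.0082, 0.2723]
ee_rot: [0.745, 0.667, -0.004, -0.003]
ft_force: [-12.0, -2.5, 0.6]
opening: 0.092
grasp_force: 58.5
```

```bash
python3 lid.py
```

```text
t 31.05 [ 0.5636 -0.0082  0.2723] r 0.2066 theta 50.1 F [-12.   -2.5   0.6] T [-0.4   2.47 -0.02] 0.092 [ -5.  10. 101.  -0.  70.   1.]
```

Request:
step_arm:
  increments:
    - [[0.48,-0.05,0.22],[0,0,0]]
    - [[0.48,-0.05,0.22],[0,0,0]]
    - [[0.49,-0.06,0.2],[0,0,0]]
    - [[0.49,-0.06,0.19],[0,0,0]]
    - [[0.5,-0.06,0.17],[0,0,0]]
    - [[0.5,-0.06,0.17],[0,0,0]]
    - [[0.51,-0.06,0.15],[0,0,0]]
    - [[0.51,-0.06,0.13],[0,0,0]]
    - [[0,0,0],[0,0,0]]
    - [[0,0,0],[0,0,0]]

```text
t: 32.05
position: [0.6064, -0.0133, 0.29]
ee_rot: [0.745, 0.667, -0.0, 0.001]
ft_force: [-9.3, -2.6, 5.4]
opening: 0.089
grasp_force: 59.3
```

```bash
python3 lid.py
```

```text
t 32.05 [ 0.6064 -0.0133  0.29  ] r 0.2081 theta 63.0 F [-9.3 -2.6  5.4] T [-0.38  1.71 -0.05] 0.089 [-5. 14. 94. -0. 72.  1.]
```

Request:
step_arm:
  increments:
    - [[0,0,0],[0,0,0]]
    - [[0,0,0],[0,0,0]]
    - [[0,0,0],[0,0,0]]
    - [[0,0,0],[0,0,0]]
  grip: 24

```text
t: 32.45
position: [0.6076, -0.0123, 0.2861]
ee_rot: [0.745, 0.667, 0.001, 0.001]
ft_force: [-0.2, 0.5, -0.3]
opening: 0.242
grasp_force: 0.0
```

```bash
python3 lid.py; python3 - <<'E'
from h import *
im=grab_frame("scene")[...,::-1];cv2.imwrite("pics/s2.png",cv2.resize(im[60:320,120:520],None,fx=2,fy=2,interpolation=cv2.INTER_CUBIC))
E
```

```text
t 32.45 [ 0.6076 -0.0123  0.2861] r 0.2041 theta 63.0 F [-0.2  0.5 -0.3] T [ 0.01 -0.02 -0.  ] 0.242 [-5. 14. 94.  0. 71.  1.]
```

View pics/s2.png

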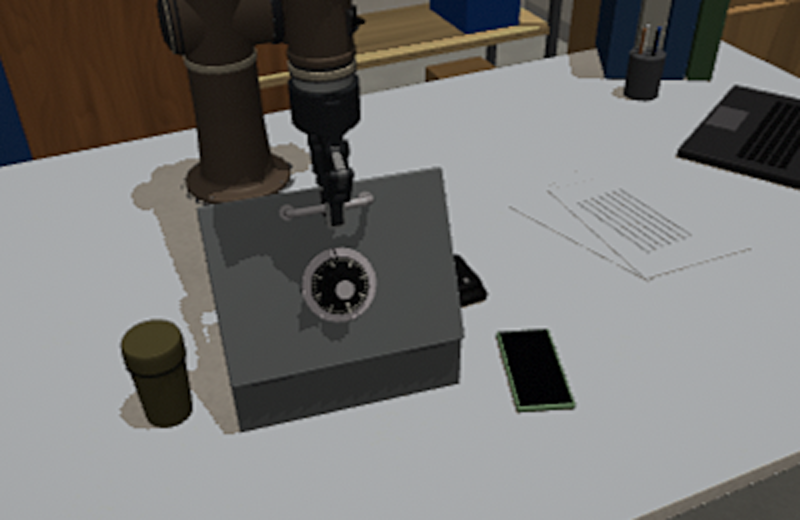

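The scene view shows the lid standing open at about 60°, with the gripper free at the handle near (335,205). The tumbler (157,370), phone (535,370) and mouse (470,280) are undisturbed. I'll retreat straight up.

Request:
step_arm:
  increments:
    - [[0,0,0.5],[0,0,0]]
    - [[0,0,1],[0,0,0]]
    - [[0,0,1.5],[0,0,0]]
    - [[0,0,2],[0,0,0]]
    - [[0,0,2],[0,0,0]]
    - [[0,0,2],[0,0,0]]
    - [[0,0,2],[0,0,0]]
    - [[0,0,0],[0,0,0]]
    - [[0,0,0],[0,0,0]]
    - [[0,0,0],[0,0,0]]

```text
t: 33.5
position: [0.6059, -0.0126, 0.3937]
ee_rot: [0.745, 0.667, -0.001, -0.001]
ft_force: [0.4, 0.0, 0.5]
opening: 0.237
grasp_force: 0.0
```

```bash
python3 - <<'E'
from h import *
im=grab_frame("top");cv2.imwrite("pics/t3.png",im[...,::-1])
c=calibration("top");R=np.array(c["R"]);t=np.array(c["t"]);K=np.array(c["camera_matrix"])
for cam in ("top","scene"):
    if cam=="scene": grab_frame("scene")
    for q in place_of("lid_handle",cam)[:1]:
        o,d=ray(cam,q["point"])
        # intersect with the lid's swing plane: n along box y through the hinge
        n=np.array([.1132,.9936,0]);H=np.array([.6563,-.0181,.085])
        p=o+d*(n@(H-o))/(n@d);v=p-H;h=v[0]*.9936-v[1]*.1132
        print(cam,q["conf"],p.round(3),"r",np.hypot(h,v[2]).round(3),"theta",np.degrees(np.arctan2(v[2],-h)-np.arctan2(.046,.198)).round(1))
    for n_ in ("tumbler","mouse","phone"):
        for q in place_of(n_,cam)[:1]: print(cam,n_,atz(cam,q["point"],0).round(3))
s=sense();print(s["t"],s["position"],s["ft_force"])
E
```

```text
top 0.91 [ 0.603 -0.012  0.28 ] r 0.202 theta 61.4
top tumbler [ 0.56  -0.239  0.   ]
top phone [0.695 0.235 0.   ]
scene 0.8 [ 0.608 -0.013  0.287] r 0.208 theta 63.3
scene tumbler [ 0.551 -0.249  0.   ]
scene mouse [0.48  0.227 0.   ]
scene phone [0.68  0.232 0.   ]
34.0 [ 0.60641695 -0.0126084   0.39461655] [ 0.64992411  0.25371605 -0.36541761]
```

The lid holds at about 62° with the arm clear.

```bash
python3 -c "
from workcell import *
print(finish_job())"
```

```text
the job is handed in; nothing more can be done
None
```

The cash box is unlocked and its lid stands open at about 62° on its own, with the arm clear and the tumbler, mouse and phone not visibly moved. I handed the job in at about 34 s, and the judge returned no verdict.

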